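# Slide the tag box shut and fasten its catch

## Task

The wooden tag box has been left with its sliding lid pulled out. With the fingertips alone, gently push the lid fully home, and only then push the brass turn-catch on the box round by its upright pin until it lies straight across the lid. Do not lift or shove the box along, and leave everything standing round it where it is.

Things in the scene. Friction and masses are not known exactly. Their poses are not given: they have to be found in the camera images.
- tag_box: Loose pale wooden box, 200 (x) x 130 (y) x 70 mm high, about 1.6 kg. Origin: centre of its underside. z up; -x is its front end, where the lid slides out. Side rails 10 mm wide along x at y = +-60 mm, tops at z = 70 mm; the front wall is only 51 mm high (the lid slides over it). The box slips if pushed with over about 7 N. A fixed crate of cards, 174 mm high, stands at world x over 0.75 m; keep clear.
- lid (a joint): Darker wooden lid, slides in grooves along the box's x: 0 = home, positive = metres pulled out towards the box's -x. Sliding friction about 1.5 N, stays where it is left, hard stop at 0. It starts 50 to 100 mm out.
- lid_front (a point): Centre of the lid's front face, which looks to the box's -x. The face is a lip 106 mm wide (y) and reaching from z = 53 to 68 mm in the box frame; with the lid home it stands 2 mm proud of the box's front end, at x = -102 mm. The lid's top is 61 mm high behind the lip; a cross batten (12 mm along x, 60 mm along y, top 78 mm high) stands on it 67 mm behind this face. Axes as the box's.
- catch (a joint): Brass turn-catch on top of the box's +y rail, turning about a vertical pivot: 0 = pointing along the rail to the box's -x (unfastened), 1.571 rad = pointing to the box's -y, straight across the lid, hard against its stop (fastened). Positive is anticlockwise from above. Friction about 0.04 N m (1 N at the pin), stays where it is left. It starts between 0 and 0.35.
- catch_pivot (a point): The catch's pivot axis, fixed on the box at x = -50, y = +60 mm in the box frame, at mid-thickness of the bar (z = 75.5 mm). Axes as the box's.
- catch_pin (a point): Middle of the upright round brass pin on the catch's bar, 42 mm from the pivot; pin 12 mm in diameter, with a 15 mm head, from the bar's top (z = 79.5 mm) up to z = 101.5 mm above the surface. The bar is 12 mm wide, 8 mm thick and ends 8 mm beyond the pin. Its -x axis points from the pivot to the pin.
- rubber_stamp: Loose hand stamp with turned wooden knob, 32 x 44 x 68 mm high, beside the box on its -y side; origin at the centre of its underside; to be left alone.
- spool_pink: Loose white ribbon spool with pink ribbon, 82 mm across, 18 mm high, behind the box's rear (+x) end; origin at the centre of its underside; to be left alone.
- tack_tin: Loose open blue tin, 55 mm across, 21 mm high; origin at the centre of its underside; to be left alone.
- gift_small: Loose small wrapped parcel with red bow, 69 x 86 x 57 mm high; origin at the centre of its underside; to be left alone.
- ink_pad: Loose ink pad, 60 x 90 x 10 mm high; origin at the centre of its underside; to be left alone.

How it is judged:
By the outcome, as a careful person would: the job done as asked, in the order asked, and still so for the second after the job is handed in, with the robot touching nothing.
It also fails if it takes over 53 s, if anything falls off the work surface, if the arm or the gripper's body presses on something with over 40 N, if the wrist force passes 120 N, or if a joint passes its speed limit or range.

## Robot

A 6-joint arm with a two-finger parallel gripper is mounted at the origin on a cart in front of the work surface, level with it; the furniture and walls round the work are solid. World frame = base frame: x ahead of the robot, y to its left, z up, the work surface at z = 0. Lengths are in m, angles in rad, forces in N, time in s.
With the tool pointing down it reaches from about 0.375 to 0.925 m from the base axis. Payload 5.7 kg.
Tool frame: the origin (TCP) lies midway between the tips of the shut fingers; the grasp point (between the pads) lies 19 mm behind it; z points along the fingers, x is the direction in which the jaws open and shut, and the axes are right-handed (so a half turn about z gives the same grasp; the last joint's range is limited). The gripper opens to 88 mm and grips with 3 to 60 N. Pads are 20 mm wide; open, the fingers measure 115 mm over their backs; the gripper's body (75 mm by 178 mm) begins 61 mm behind the grasp point.
Start: joints at [-1.311, 0.359, 1.51, -0, 1.272, -0.115], TCP at [0.22, -0.558, 0.223] pointing down, gripper open.
Joint ranges: [-2.97, 2.97], [-1.01, 2.36], [0.21, 2.38], [-0.96, 4.11], [0.2, 2.71], [-2.98, 2.98]. Speed limits (rad/s): [2.39, 2.39, 3.14, 3.14, 3.14, 3.14].

## Interface

Orientations are given as a unit quaternion [x, y, z, w].
In Python, from bench import move_ptp, servo_line, goto_joints, move_gripper, sleep, inverse_kinematics, capture, PlanningError, close_job, spot_in, silhouettes, current_clock, current_joint_pos, current_qvel, current_joint_torque, current_position, current_orientation, current_force, current_torque, current_finger_gap gives the robot as it stands. Calls block until the motion is done:
- move_ptp(position, orientation): joint-space move of the TCP to a pose.
- servo_line(position, orientation=None, rate=0.15, contact_N=None): straight line of the TCP; orientation=None keeps the orientation; rate is the mean speed in m/s. With contact_N (N) it stops when the force on the tool has changed by that much, and returns True; else False.
- goto_joints(angles): joint-space move.
- move_gripper(opening): finger opening in m; the grip force is fixed at half the most; returns when the fingers have stopped.
- sleep(seconds).
- inverse_kinematics(position, orientation): joint angles nearest the present ones, or None.
- capture(name): name is "scene" or "top"; returns a dict with "image" (420x560x3 uint8, blue, green, red), "range_z" (420x560 float32, m along the optical axis (not along the pixel's ray), 0 where there is no reading), "intrinsics" (3x3 intrinsics, pixels), "R" (3x3) and "t" (3): a world point X has camera coordinates R X + t. Camera axes: x right, y down, z forward; pixel columns grow to the right and rows downward; lengths in m; the calibration is good to about 2 mm. A picture is of the moment at which its call begins.
A pose or a line that the arm cannot do raises PlanningError and nothing moves.
- close_job(): hands the job in, once; it reports no verdict.
Trained networks look in the newest picture that a camera, given by its name, has taken for a name from the list of things; names that differ only in an ending like _2 or _b are one class to them, and where a whole thing is asked for, a point or a joint stands for the part that bears it (a point fixed in the world has none). Each returns a list of dicts, best first, with "conf" (0 to 1); they miss things now and then, are a little off and sometimes report something else, mostly with a low value. They report only what shows in the picture. A call takes as long as a camera call.
- spot_in(camera, query): "xy" ([column, row] in pixels, amid what is visible of it).
- silhouettes(camera, query): "region" (420x560 bool, what is visible of it) and "xy" ([column, row] in pixels, amid what is visible of it).
Readings, each from a call of its own:
- current_clock(): time.
- current_joint_pos(): joint angles.
- current_qvel(): joint speeds.
- current_joint_torque(): joint torques, N m.
- current_position(): TCP position.
- current_orientation(): TCP orientation.
- current_force(): force on the tool from outside, world axes, zero at the start.
- current_torque(): the same for the moment, N m.
- current_finger_gap(): finger opening in m.
Only numpy, scipy, OpenCV 4.12 (cv2) and the standard library are available. Lean on these libraries where they do the work, as an engineer would, in place of code of your own. Each camera call takes 0.05 s, during which the arm holds its last target.

## Working session

There is one attempt and no reset: what is moved stays moved. The work goes in short steps, each a Python script; the robot and the scene stay as the last script left them, time stands still between calls to the robot, and variables do not carry over. Pictures are saved under pics/ and viewed, and the job is handed in when it is done.

```bash
mkdir -p pics; ls; python3 - <<'E'
from bench import *
import cv2,numpy as np,pickle
d={}
for n in ("scene","top"):
    c=capture(n); d[n]=c; cv2.imwrite(f"pics/{n}0.png",c["image"])
    for q in ["tag_box","lid","lid_front","catch","catch_pin","catch_pivot","rubber_stamp","spool_pink","tack_tin","gift_small","ink_pad"]:
        r=spot_in(n,q)
        out=[]
        for e in r[:2]:
            u,v=e["xy"]; z=float(c["range_z"][int(v),int(u)]); K=c["intrinsics"]
            X=c["R"].T@(np.linalg.inv(K)@np.array([u,v,1])*z-c["t"]); out.append((round(e["conf"],2),np.round(e["xy"]),X.round(3)))
        print(n,q,out)
pickle.dump(d,open("d0.pkl","wb"))
print(current_clock(),current_orientation(),current_position(),current_finger_gap())
E
```

```text
pics
scene tag_box [(0.92, array([290., 216.]), array([0.508, 0.002, 0.069]))]
scene lid [(0.71, array([305., 200.]), array([ 0.588, -0.095,  0.061])), (0.56, array([181., 282.]), array([0.413, 0.325, 0.038]))]
scene lid_front [(0.64, array([308., 200.]), array([ 0.586, -0.103,  0.062]))]
scene catch [(0.23, array([244., 240.]), array([0.539, 0.121, 0.018]))]
scene catch_pin []
scene catch_pivot [(0.81, array([293., 213.]), array([ 0.624, -0.076,  0.011]))]
scene rubber_stamp [(0.59, array([264., 193.]), array([ 0.682, -0.014,  0.065]))]
scene spool_pink [(0.83, array([242., 241.]), array([0.541, 0.126, 0.017]))]
scene tack_tin [(0.87, array([240., 280.]), array([0.41 , 0.193, 0.   ]))]
scene gift_small [(0.69, array([184., 282.]), array([0.411, 0.32 , 0.038]))]
scene ink_pad []
top tag_box [(0.73, array([347., 213.]), array([ 0.578, -0.095,  0.059]))]
top lid [(0.63, array([381., 216.]), array([ 0.571, -0.17 ,  0.064]))]
top lid_front [(0.59, array([380., 214.]), array([ 0.575, -0.17 ,  0.059]))]
top catch [(0.43, array([364., 236.]), array([ 0.526, -0.129,  0.08 ])), (0.34, array([164., 274.]), array([0.446, 0.312, 0.044]))]
top catch_pin [(0.62, array([368., 236.]), array([ 0.525, -0.137,  0.08 ]))]
top catch_pivot [(0.97, array([352., 211.]), array([ 0.581, -0.107,  0.062]))]
top rubber_stamp [(0.54, array([310., 168.]), array([ 0.68 , -0.015,  0.062]))]
top spool_pink [(0.8, array([251., 222.]), array([0.565, 0.12 , 0.016]))]
top tack_tin [(0.57, array([217., 292.]), array([0.402, 0.2  , 0.002]))]
top gift_small [(0.75, array([364., 236.]), array([ 0.525, -0.129,  0.08 ])), (0.57, array([166., 275.]), array([0.445, 0.306, 0.05 ]))]
top ink_pad [(0.75, array([218., 294.]), array([0.399, 0.198, 0.002])), (0.66, array([402., 294.]), array([ 0.395, -0.224,  0.01 ]))]
1.2 [ 8.26468291e-01 -5.62983268e-01 -4.49618450e-05 -3.82069880e-05] [ 0.2196283  -0.558321    0.22262501] 0.0880032385554489
```

```bash
python3 - <<'E'
import pickle,cv2
d=pickle.load(open("d0.pkl","rb"))
cv2.imwrite("pics/top0c.png",cv2.resize(d["top"]["image"][130:330,220:460],None,fx=3,fy=3,interpolation=cv2.INTER_CUBIC)[:600,:800])
E
```

```text
(no output)
```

View pics/top0.png

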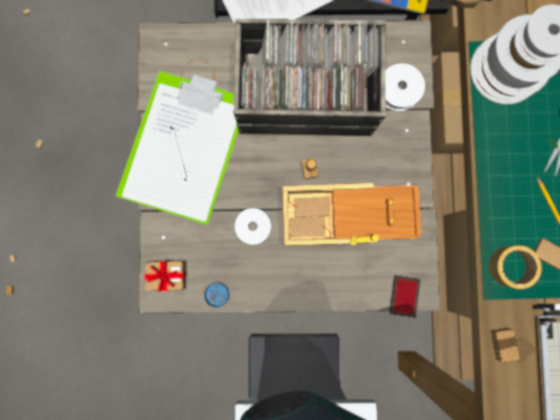

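View pics/scene0.png

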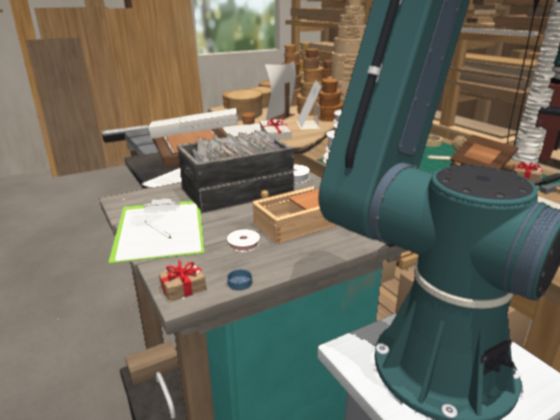

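```bash
sleep 1
```

```text
(no output)
```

View pics/top0c.png

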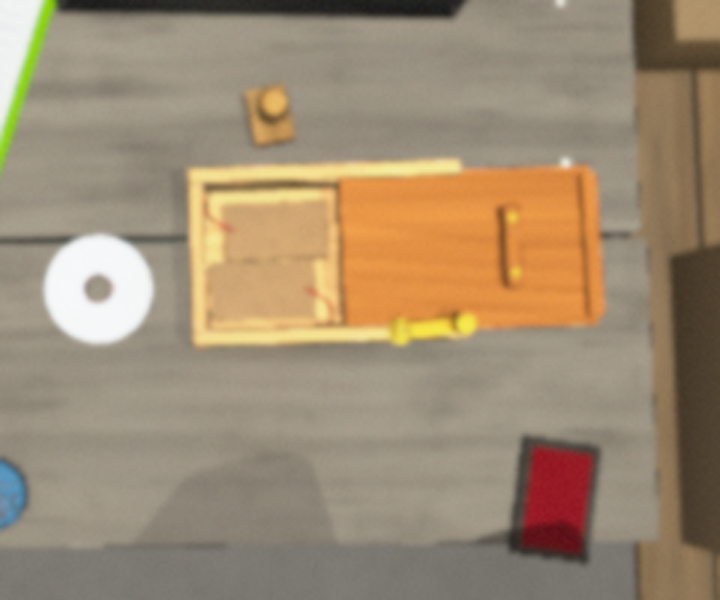

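The top view shows the box with its front facing image right (world -y). The lid lip is at about px (420,212), the pivot at (353,240) and the pin at (375,238). The rear end is at column 284 and the stamp at (310,168). Next I'll fit the pose with the depth data.

```bash
cat > h.py <<'E'
import numpy as np,cv2,pickle
def cloud(c):
    K=c["intrinsics"];z=c["range_z"].astype(float);v,u=np.mgrid[:420,:560]
    P=np.stack([(u-K[0,2])/K[0,0]*z,(v-K[1,2])/K[1,1]*z,z],-1)
    return (P-c["t"])@c["R"]
def atz(c,u,v,z):
    K=c["intrinsics"];d=c["R"].T@np.linalg.inv(K)@np.array([u,v,1.]);o=-c["R"].T@c["t"]
    return o+d*(z-o[2])/d[2]
def proj(c,X):
    p=c["intrinsics"]@(c["R"]@np.asarray(X,float)+c["t"]);return p[:2]/p[2]
E
python3 - <<'E'
from h import *
d=pickle.load(open("d0.pkl","rb"));c=d["top"];W=cloud(c)
print("cam",(-c["R"].T@c["t"]).round(3), c["intrinsics"][0])
for r in (188,213,240): print(r,[f"{x*1000:.0f}" for x in W[r,280:426:3,2]])
def f(u,v): return 220+u/3-1/3,130+v/3-1/3
for n,(u,v),z in [("rear-y",(188,170),.07),("rear+y",(193,346),.07),("front-y",(461,160),.07),("lip-y",(600,166),.068),("lip+y",(605,323),.068),("pivot",(401,331),.08),("pinhead",(466,323),.1015),("batt",(510,207),.078),("batt2",(510,287),.078),("stampknob",(274,103),.066)]:
    print(n,atz(c,*f(u,v),z).round(4))
B=W[180:250,280:425].reshape(-1,3)
s=B[(B[:,2]>.066)&(B[:,2]<.074)]
print(len(s),cv2.minAreaRect((s[:,:2]*1000).astype(np.float32)))
print("table z",np.median(W[300:305,260:380,2]))
E
```

```text
cam [0.483 0.059 1.044] [446.18824384   0.         277.00819261]
188 ['2', '71', '71', '69', '73', '74', '71', '71', '75', '71', '72', '72', '70', '74', '70', '70', '69', '71', '69', '70', '70', '67', '66', '61', '63', '61', '61', '61', '62', '61', '63', '64', '63', '63', '63', '65', '61', '64', '60', '60', '61', '59', '66', '62', '62', '70', '66', '3', '3']
213 ['-3', '1', '70', '10', '11', '16', '21', '18', '20', '22', '20', '21', '21', '21', '21', '19', '21', '8', '59', '61', '62', '63', '62', '62', '61', '61', '58', '59', '63', '63', '61', '64', '68', '61', '60', '63', '74', '79', '58', '60', '61', '61', '62', '58', '61', '73', '65', '2', '-1']
240 ['2', '3', '69', '67', '72', '70', '71', '71', '73', '70', '72', '72', '73', '71', '72', '70', '72', '68', '72', '71', '70', '70', '72', '69', '83', '85', '80', '80', '79', '81', '80', '83', '103', '4', '2', '0', '-1', '2', '3', '-1', '0', '-0', '1', '3', '-1', '1', '0', '2', '1']
rear-y [0.6374 0.0471 0.07  ]
rear+y [0.5082 0.0448 0.07  ]
front-y [ 0.6429 -0.1537  0.07  ]
lip-y [ 0.6379 -0.2564  0.068 ]
lip+y [ 0.5222 -0.2557  0.068 ]
pivot [ 0.5173 -0.1048  0.08  ]
pinhead [ 0.5218 -0.1471  0.1015]
batt [ 0.6068 -0.1866  0.078 ]
batt2 [ 0.5485 -0.1848  0.078 ]
stampknob [ 0.6876 -0.0172  0.066 ]
1240 ((577.2459106445312, -105.47732543945312), (132.64495849609375, 300.4894714355469), 1.4266595840454102)
table z 0.0003467604202012311
```

```bash
python3 - <<'E'
from h import *
d=pickle.load(open("d0.pkl","rb"));W=cloud(d["top"]).reshape(-1,3)
for y0 in np.arange(-.6,-.24,.04):
    s=W[(W[:,1]>y0)&(W[:,1]<y0+.04)&(W[:,0]>.3)&(W[:,0]<.75)]; print(round(y0,2),np.percentile(s[:,2],99).round(3) if len(s) else None, len(s))
from bench import *
print([np.round(current_force(),2) for _ in range(4)])
for a in (1.57,-84,96,-178.43):
    p=np.radians(a)/2
    for X in ([.578,-.285,.05],[.559,-.125,.083]):
        r=inverse_kinematics(X,[np.cos(p),np.sin(p),0,0]); print(a,None if r is None else np.round(r,2))
E
```

```text
-0.6 0.022 3002
-0.56 0.045 6490
-0.52 0.055 3560
-0.48 0.053 3143
-0.44 0.051 4911
-0.4 None 0
-0.36 None 0
-0.32 0.005 2265
-0.28 0.071 2442
[array([-0.32,  0.62, -0.21]), array([-0.32,  0.62, -0.21]), array([-0.32,  0.62, -0.21]), array([-0.32,  0.62, -0.21])]
1.57 [-0.57  0.6   1.57 -0.    0.97 -0.59]
1.57 [-0.34  0.48  1.71 -0.    0.95 -0.37]
-84 [-0.57  0.6   1.57 -0.    0.97  0.9 ]
-84 [-0.34  0.48  1.71 -0.    0.95  1.13]
96 [-0.57  0.6   1.57 -0.    0.97 -2.24]
96 [-0.34  0.48  1.71 -0.    0.95 -2.02]
-178.43 [-0.57  0.6   1.57 -0.    0.97  2.55]
-178.43 [-0.34  0.48  1.71 -0.    0.95  2.77]
```

```bash
cat >> h.py <<'E'
C=np.array([.5754,-.054]);YAW=np.radians(91.5)
def bw(x,y,z): 
    c,s=np.cos(YAW),np.sin(YAW); return [C[0]+c*x-s*y,C[1]+s*x+c*y,z]
def q(a): 
    return [np.cos(a/2),np.sin(a/2),0,0]
E
python3 - <<'E'
from h import *; from bench import *
o=q(YAW-np.pi/2)
move_gripper(0.0)
move_ptp(bw(-.232,0,.15),o)
print(servo_line(bw(-.232,0,.054),rate=.15), current_force().round(2))
r=servo_line(bw(-.124,0,.054),rate=.05,contact_N=5)
print(r,current_position().round(4),current_force().round(2),current_clock(),current_finger_gap())
c=capture("top");cv2.imwrite("pics/top1.png",cv2.resize(c["image"][130:330,260:460],None,fx=3,fy=3))
E
```

```text
False [ 0.32 -0.17 -0.44]
False [ 0.5786 -0.178   0.0541] [ 0.8  -0.76  0.78] 7.3167 0.00038819401657193644
```

View pics/top1.png

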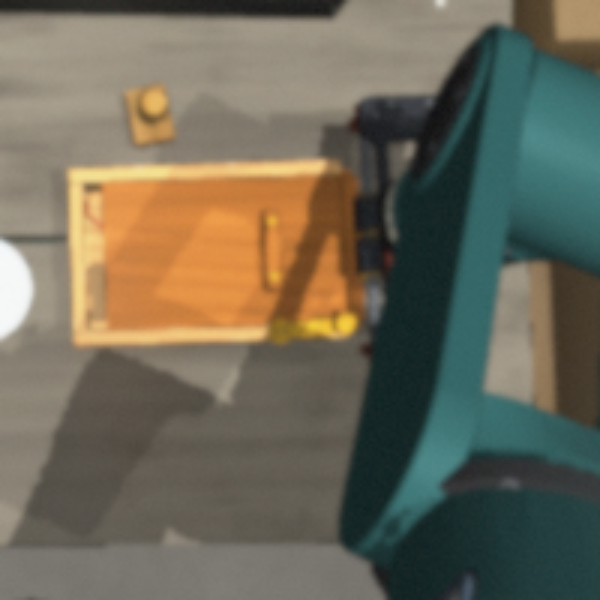

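The box hasn't moved, and the lid is almost in, with a small gap left at its rear edge. Now I'll creep to the stop.

```bash
python3 - <<'E'
from h import *; from bench import *
f0=current_force()
r=servo_line(bw(-.106,0,.054),rate=.008,contact_N=3)
p=current_position(); print(r,p.round(4),(current_force()-f0).round(2),current_clock())
c,s=np.cos(YAW),np.sin(YAW);dd=p[:2]-C;print("box x",c*dd[0]+s*dd[1])
E
```

```text
True [ 0.5782 -0.1666  0.0538] [ 0.22 -0.52  0.51] 8.7583
box x -0.11261563995327574
```

```bash
python3 - <<'E'
from h import *; from bench import *
f0=current_force()
r=servo_line(bw(-.107,0,.054),rate=.006,contact_N=4)
p=current_position(); print(r,p.round(4),f0.round(2),current_force().round(2),current_clock())
servo_line([p[0],p[1]-.05,.054],rate=.15)
print(current_force().round(2))
servo_line([p[0]-.06,p[1]-.08,.17],rate=.25)
c=capture("top");pickle.dump(c,open("d2.pkl","wb"));cv2.imwrite("pics/top2.png",cv2.resize(c["image"][130:330,260:460],None,fx=3,fy=3))
print(current_clock())
E
```

```text
True [ 0.5779 -0.1666  0.0534] [ 0.67 -0.96  0.5 ] [ 0.4  -0.13  0.34] 9.1583
[-0.78  0.2  -0.92]
10.375
```

View pics/top2.png

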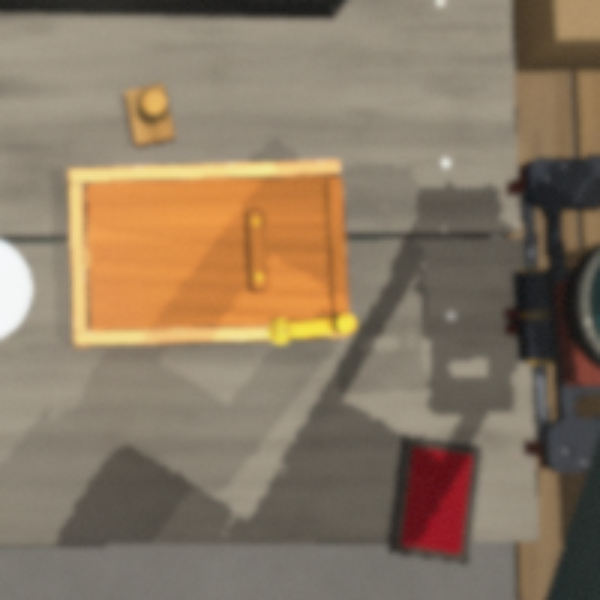

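The lid is home: no rear gap, and the lip is about 2 mm proud of the rail ends at column ~347. The box corners are unchanged. The pin is at crop (346,323). Next is the catch.

```bash
cat >> h.py <<'E'
PV=np.array(bw(-.05,.06,0))[:2]
def tp(th,off,z=.0845):
    a=YAW-np.pi+th; p=PV+.042*np.array([np.cos(a),np.sin(a)])-off*np.array([-np.sin(a),np.cos(a)])
    return [p[0],p[1],z],q(a)
E
python3 - <<'E'
from h import *; from bench import *
T0=.09
p,o=tp(T0,.038,.17); move_ptp(p,o)
p,o=tp(T0,.038); servo_line(p,o,rate=.12)
p,o=tp(T0,.020); print(servo_line(p,o,rate=.05,contact_N=5))
for th in np.linspace(T0,1.40,8):
    p,o=tp(th,.017); r=servo_line(p,o,rate=.04,contact_N=5)
    print(round(th,2),r,current_force().round(2),current_position().round(4))
    if r: break
c=capture("top");cv2.imwrite("pics/top3.png",cv2.resize(c["image"][130:330,260:460],None,fx=3,fy=3))
print(current_clock())
E
```

```text
False
0.09 False [-0.06 -0.34 -0.56] [ 0.5046 -0.1491  0.0844]
0.28 False [ 0.1  -0.07 -0.57] [ 0.513  -0.1507  0.0845]
0.46 False [-0.14  0.72  0.59] [ 0.5214 -0.1506  0.0845]
0.65 False [0.54 0.74 0.28] [ 0.5296 -0.1489  0.0845]
0.84 False [ 1.05 -0.3  -0.15] [ 0.5375 -0.1457  0.0845]
1.03 False [-0.22  0.34 -0.38] [ 0.5446 -0.1412  0.0845]
1.21 False [-0.4   0.02 -0.6 ] [ 0.5508 -0.1353  0.0845]
1.4 False [-0.23  0.25  0.11] [ 0.5557 -0.1285  0.0845]
15.9833
```

View pics/top3.png

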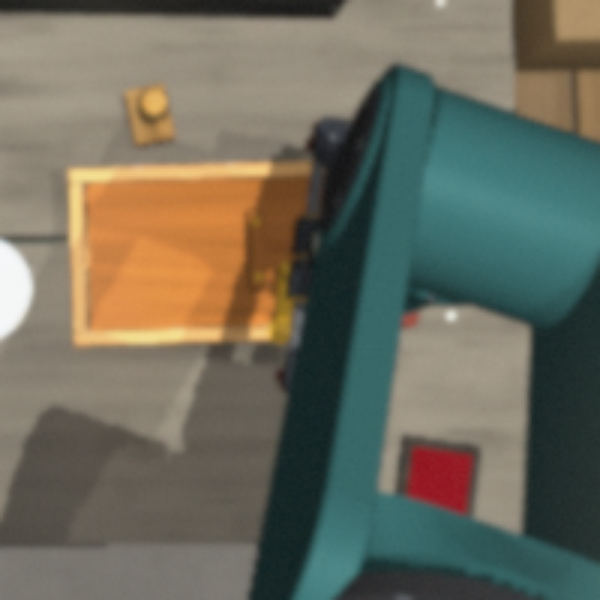

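The catch is turning: the bar is now nearly across at crop (283,300), and the box hasn't moved. I'll creep it to the stop.

```bash
python3 - <<'E'
from h import *; from bench import *
p,o=tp(1.50,.017); print(servo_line(p,o,rate=.03,contact_N=5),current_position().round(4))
p0,o=tp(1.571,.017); p,_=tp(1.571,.009)
print("aim90",p0)
for cN in (3.5,4):
    print(servo_line(p,o,rate=.007,contact_N=cN),current_position().round(4),current_force().round(2),current_clock())
x=current_position()
b,_=tp(1.571,.06); servo_line(b,rate=.15); print(current_force().round(2))
b[2]=.2; servo_line(b,rate=.2); move_ptp([.40,-.40,.22],o)
c=capture("top");pickle.dump(c,open("d4.pkl","wb"));cv2.imwrite("pics/top4.png",cv2.resize(c["image"][130:330,220:460],None,fx=3,fy=3))
print(current_clock())
E
```

```text
False [ 0.5578 -0.1245  0.0845]
aim90 [np.float64(0.5591632601401644), np.float64(-0.12143958353377635), 0.0845]
True [ 0.5584 -0.1221  0.0844] [ 0.31 -2.27  1.25] 16.9833
True [ 0.5584 -0.1221  0.0841] [-0.37 -2.64  2.06] 17.4333
[0.02 0.07 0.2 ]
19.7417
```

View pics/top4.png

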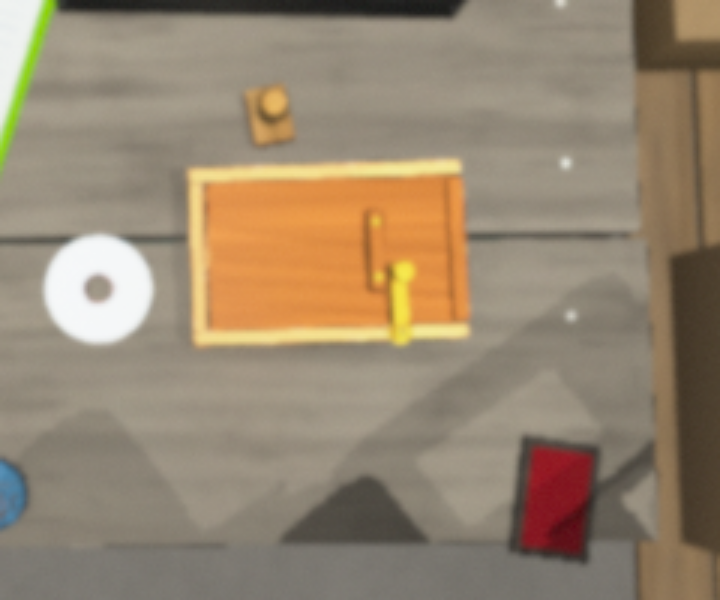

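```bash
python3 - <<'E'
from h import *
c=pickle.load(open("d4.pkl","rb"))
P=atz(c,220+401/3,130+331/3,.08);N=atz(c,220+402/3,130+271/3,.1015)
print(P,N,np.arctan2(*(N-P)[[1,0]])-(YAW-np.pi))
d=pickle.load(open("d0.pkl","rb"))["top"];diff=np.abs(c["image"].astype(int)-d["image"]).sum(2)
# predicted head pixel for theta
for th in (1.4,1.5,1.571):
    a=YAW-np.pi+th;print(th,(proj(c,[*(PV+.042*np.array([np.cos(a),np.sin(a)])),.1015])-[220,130])*3)
for x in (-.102,): print("lip home px",(proj(c,bw(x,0,.068))-[220,130])*3)
E
```

```text
[ 0.51659446 -0.1055517   0.08      ] [ 0.55818445 -0.10362946  0.1015    ] 1.5908025686916705
1.4 [413.28834506 270.74604936]
1.5 [407.35789302 270.24085682]
1.571 [403.13682183 270.24126354]
lip home px [464.99550918 247.01470406]
```

The catch measures 1.59 rad, against 1.571 for fastened, which is within the measuring error. The lip sits at its home column and nothing else has moved, so I'm handing in.

```bash
python3 -c "
from bench import *
close_job()"
```

```text
the job is handed in; nothing more can be done
```

I pushed the lid fully home with the closed fingertips, then swung the catch round by its pin until it met its stop. I backed the arm away and handed the job in at about 20 s.

- **Lid:** I crept it in until the force-limited push stopped it twice at the same place (limits 3 N and 4 N). In the last picture the rear gap is closed and the front lip is where it should be with the lid home (about crop column 465).
- **Catch:** It stopped twice at the same point against its stop (limits 3.5 N and 4 N). The last picture gives 1.59 rad against 1.571, which is within measuring error.
- **Box:** Its rear corners are at the same pixels before and after.
- **Things round it:** The stamp, spool and ink pad look unmoved. The tin shows only partly in the last close-up. The parcel lies outside it and I did not recheck it; the arm never went near either.

No checks failed. The calm force readings after each contact stop were small and noisy, so I relied on the repeated stop positions and the pictures more than on those.

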